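Break the folding stay and close the coffee chest

ROBOT

A 6-joint arm with a two-finger parallel gripper is mounted at the origin on the work surface. World frame = base frame: x ahead of the robot, y to its left, z up, the work surface at z = 0. Lengths are in m, angles in rad, forces in N, time in s.
With the tool pointing down it reaches from about 0.275 to 0.775 m from the base axis. Payload 14.6 kg.
Tool frame: the origin (TCP) lies on the centre line of the jaws, within the pads' length; the fingertips stand 19 mm ahead of it and the grasp point (between the pads) is the TCP; z points along the fingers, y is the line along which they close (so a half turn about z gives the same grasp; the last joint's range is limited). The gripper opens to 85 mm and grips with 20 to 120 N. Pads are 22 mm wide; open, the fingers measure 114 mm over their backs; the gripper's body (76 mm by 85 mm) begins 54 mm behind the grasp point. The pads swing forward as they close: fully open they stand 13 mm farther back than shut.
Start: joints at [-1.35, 0.263, -0.048, 1.259, 0, 1.415], TCP at [0.193, -0.488, 0.216] pointing down, gripper open.
Joint ranges: [-2.65, 2.65], [-0.89, 1.7], [-1.18, 1.37], [-2.13, 2.11], [-1.35, 1.29], [-3.14, 3.14]. Speed limits (rad/s): [1.89, 1.89, 2.57, 2.79, 3.14, 3.14].

INTERFACE

Orientations are given as a rotation vector (axis times angle).
In Python, from cell import arm gives the robot as it stands.
- The arm moves only by the shell command python3 -m pendant 'ROWS' [OPENING] [FORCE]. ROWS is JSON, a list of rows, each a list of 6 numbers: the shift along the tool's x, y, z in m, then the turn, a rotation vector about the tool's x, y, z in degrees. A call has exactly 5 rows; each row is the pose to reach, as a shift and turn from the pose commanded when the call began, along the tool's axes at that moment; what a row does not reach only later rows make up. A row lasts 1/12 s, in which the tool goes at most 41.7 mm and 7.16 degrees, less where a joint would pass 70% of its speed; a pose out of reach is approached as far as the arm can. A call with a gripper value outside its range is refused whole. OPENING is the gripper's target within -1 to 1 (shut at 1, half-way at 0, fully open at -1), set as the call begins (- or left out, the last holds). The fingers move at their own pace and stop on an object; FORCE is the grip in N (left out, the last holds). Time passes only in rows, so rows that repeat a pose let the fingers close, or fill a call up. It gives the time, the measured TCP pose, the force, the opening and the grip force at its end, in the units of the state.
- arm.sense(): the state, without advancing time (a new reading comes with each control period).
- arm.snapshot(name): name is "scene" or "top" or "wrist"; returns (picture, depth): 480x640x3 uint8, red, green, blue; 480x640 float32, m along the optical axis (not along the pixel's ray), 0 where there is no reading.
- arm.calibration(name): a dict with "fx", "fy", "cx", "cy" (pixels), "extrinsics" (4x4, takes a point from world to camera coordinates). Camera axes: x right, y up, looking along -z (the intrinsics and any distortion apply to the point x, -y, -z); pixel columns grow to the right and rows downward; lengths in m; the calibration is good to about 2 mm. A picture is of the moment at which its call begins: read the wrist's pose just before it. calibration takes no time and is no camera call; for the wrist camera it gives the pose at the moment of the call.
- arm.sign_off(): hands the job in; it is judged then, once.
Trained networks look in the newest picture that a camera, given by its name, has taken for a name from the list of things; names that differ only in an ending like _2 or _b are one class to them, and where a whole thing is asked for, a point or a joint stands for the part that bears it (a point fixed in the world has none). Each returns a list of dicts, best first, with "score" (0 to 1); they miss things now and then, are a little off and sometimes report something else, mostly with a low value. They report only what shows in the picture. A call takes as long as a camera call.
- arm.find_in(camera, query): "at" ([column, row] in pixels, amid what is visible of it).
- arm.cut_out(camera, query): "mask" (480x640 bool, what is visible of it) and "at" ([column, row] in pixels, amid what is visible of it).
- arm.place_of(camera, query): "at" ([column, row] in pixels: a listed point, or the origin of a listed thing).
The state is a dict: "time": time; "joint_positions": joint angles; "joint_velocities": joint speeds; "tau": joint torques, N m; "eef_pos": TCP position; "eef_rot": TCP orientation; "ft_force": force on the tool from outside, world axes, zero at the start; "torque": the same for the moment, N m; "opening": finger opening in m; "finger_force": force on a finger pad.
Only numpy, scipy, OpenCV 4.12 (cv2) and the standard library are available. Lean on these libraries where they do the work, as an engineer would, in place of code of your own. Each camera call takes 0.05 s, during which the arm holds its last target. There are 200 camera calls.

TASK

Close the open coffee chest: press its locked folding lid stay at the knee to break it while the lid is still up, then lower the lid under control until it lies fully shut, without letting it drop or slam. Leave everything else on the counter where it stands, and let go of the lid.

Things in the scene. Friction and masses are not known exactly. Their poses are not given: they have to be found in the camera images.
- chest: open wooden chest fixed to the counter: 190 mm deep (its x), 320 long (its y), 110 high, walls 10. Origin under its centre; x points from the front to the hinged back, z up. The open lid leans over the knee of its stay: a gripper pointing straight down onto the knee would strike the lid, so reach in from the front with the tool leaning 25 to 45 degrees
- hinge (a point): middle of the lid's hinge line, at chest x = +95, z = 110 mm; axes as the chest's. The lid is 190 x 320 x 12 mm, 0.5 to 0.7 kg, its underside in the plane of the hinge line, and starts 60 degrees open
- lid (a joint): lid hinge, rad: 0 = 60 degrees open, as found; grows as it closes; 1.047 = shut, flat on the rim. Light friction. With the stay broken it stays up by friction above about 45 degrees open (joint under 0.26); below that it may fall by itself, so it must be carried down
- stay_upper (a joint): knee of the stay, rad: 0 = straight, locked just over centre against its stop (the lid cannot be lowered); grows as the knee is broken; 2.36 when the lid is shut. The stiff rivet takes 8 to 13 N at the knee. Pushed in 16 to 28 mm it reads 0.5 to 0.9 and stays there, the lid sinking only 2 to 7 degrees
- knee (a point): centre of the stay's knee: steel knuckle 19 mm in diameter, 20 long (along chest y), joining two flat steel links 66 mm between pivots, 13 wide. The stay stands inside the chest's -y end wall, at y = -132 mm; locked, the knee is at chest x = -11, z = 144 mm. Break it by pressing square to the links, towards the hinge and down: (+0.73, 0, -0.68) in chest axes. It folds down into the chest
- handle (a point): middle of the lid's round steel bar handle: 11 mm diameter, parallel to the hinge, 122 mm clear between its two posts; 42 mm beyond the lid's front edge, 232 mm from the hinge line, 6 mm above the plane of the lid's underside. 314 mm above the counter with the lid open, 116 mm when shut. Axes: the lid's (x to the hinge, y along the bar)
- tamper: tall chrome tamper standing in front of the chest, 58 mm across, 110 mm high; origin under its base. Leave alone
- canister: green glass canister with a steel cap, 96 mm across, 165 mm high; origin under its base. Leave alone
- spoon_rest: flat black silicone spoon rest with a steel spoon lying in it, 190 x 75 x 14 mm; origin under its centre. Leave alone
- pitcher: steel milk pitcher with a handle on one side, 86 mm across, 105 mm high; origin under its base. Leave alone
- cup_a: speckled ceramic cup, 82 mm across, 70 mm high; origin under its base. Leave alone
- cup_b: speckled ceramic cup like the other, beside it before the tray under the grinder; origin under its base. Leave alone

How it is judged:
By the outcome, as a careful person would: the job done as asked, in the order asked, and still so for the second after the job is handed in, with the robot touching nothing.
It also fails if it takes over 54 s, if anything falls off the work surface, if the arm or the gripper's body presses on something with over 40 N, if the wrist force passes 120 N, or if a joint passes its speed limit or range.

## Working session

There is one attempt and no reset: what is moved stays moved. The work goes in short steps, Python scripts to look and compute and a shell command to move; the robot and the scene stay as the last step left them, time stands still between calls to the robot, and variables do not carry over. Pictures are saved under pics/ and viewed, at most 10 in all, crops included, and the job is handed in when it is done.

```bash
mkdir -p pics; ls
cat > h.py <<'E'
import numpy as np, cv2
from scipy.spatial.transform import Rotation as R
from cell import arm
def world(cal,depth,u,v,z=None):
    E=np.array(cal["extrinsics"]); Ei=np.linalg.inv(E)
    r=np.array([(u-cal["cx"])/cal["fx"],-(v-cal["cy"])/cal["fy"],-1.0])
    if z is not None:
        o=Ei[:3,3]; d=Ei[:3,:3]@r; return o+d*(z-o[2])/d[2]
    return (Ei@np.append(r*depth,1))[:3]
def pix(cal,p):
    q=np.array(cal["extrinsics"])@np.append(p,1)
    return [cal["cx"]+cal["fx"]*q[0]/-q[2],cal["cy"]-cal["fy"]*q[1]/-q[2]]
def tool():
    s=arm.sense(); return np.array(s["eef_pos"]),R.from_rotvec(s["eef_rot"])
def to(p,Rt):  # shift and turn in tool axes
    p0,R0=tool(); return np.round(R0.inv().apply(p-p0)*1,4), np.round(np.degrees((R0.inv()*Rt).as_rotvec()),1)
E
python3 - <<'E'
from h import *
for n in("scene","top"):
    im,d=arm.snapshot(n); cv2.imwrite(f"pics/{n}.png",im[...,::-1]); cal=arm.calibration(n)
    print(n,{k:v for k,v in cal.items() if k!="extrinsics"})
    for q,z in(("knee",.144),("handle",.314),("hinge",.11),("chest",0),("tamper",0),("canister",0),("pitcher",0),("spoon_rest",0),("cup_a",0)):
        for r in arm.place_of(n,q)[:2]:
            u,v=r["at"]; dd=d[min(int(v),479),min(int(u),639)]
            print(q,round(r["score"],2),np.round(r["at"]),"plane",world(cal,0,u,v,z).round(3),"depth",world(cal,dd,u,v).round(3))
print(arm.sense())
E
```

```text
pics
scene {'fx': 620.7587256024833, 'fy': 620.7587256024833, 'cx': 323.2289092909952, 'cy': 241.61550378073972}
handle 0.92 [334. 208.] plane [0.482 0.03  0.314] depth [0.331 0.019 0.104]
hinge 0.96 [370. 271.] plane [0.526 0.134 0.11 ] depth [0.544 0.133 0.141]
chest 0.63 [337. 280.] plane [0.5  0.05 0.  ] depth [0.623 0.056 0.22 ]
chest 0.51 [313. 292.] plane [ 0.544 -0.012  0.   ] depth [ 0.621 -0.002  0.145]
tamper 0.59 [258. 239.] plane [ 0.394 -0.191  0.   ] depth [ 0.409 -0.186  0.024]
canister 0.88 [447. 334.] plane [0.629 0.353 0.   ] depth [0.671 0.337 0.09 ]
canister 0.66 [158. 230.] plane [ 0.396 -0.484  0.   ] depth [ 0.398 -0.483  0.003]
pitcher 0.63 [311. 293.] plane [ 0.549 -0.017  0.   ] depth [ 0.627 -0.007  0.149]
pitcher 0.62 [156. 298.] plane [ 0.615 -0.432  0.   ] depth [ 0.642 -0.412  0.057]
spoon_rest 0.62 [158. 227.] plane [ 0.387 -0.487  0.   ] depth [ 0.391 -0.484  0.006]
cup_a 0.76 [520. 261.] plane [0.378 0.557 0.   ] depth [0.418 0.537 0.063]
cup_a 0.65 [506. 294.] plane [0.488 0.513 0.   ] depth [0.519 0.498 0.055]
top {'fx': 598.5986474784869, 'fy': 5
[... 918 characters left out ...]
03 0.01 ]
{'time': 1.0, 'joint_positions': array([-1.35029137e+00,  2.63109370e-01, -4.83332565e-02,  1.25940600e+00,
       -1.19273516e-05,  1.41551491e+00]), 'joint_velocities': array([ 0.00085015,  0.0011465 ,  0.0012181 , -0.00031444, -0.00084979,
        0.00124397]), 'tau': array([-4.02236919e-04, -6.37444568e+01,  3.84770608e+01,  1.42058318e-03,
       -1.68382981e-04,  2.06976537e-06]), 'eef_pos': array([ 0.19267444, -0.48834885,  0.2164612 ]), 'eef_rot': array([-3.08624948e+00, -5.86807085e-01,  2.14036442e-05]), 'ft_force': array([ 0.04965811, -0.35434297, -1.20757118]), 'torque': array([-0.04702226, -0.0371243 , -0.01465805]), 'finger_force': 0.0, 'opening': 0.08528861369960676}
```

View pics/scene.png

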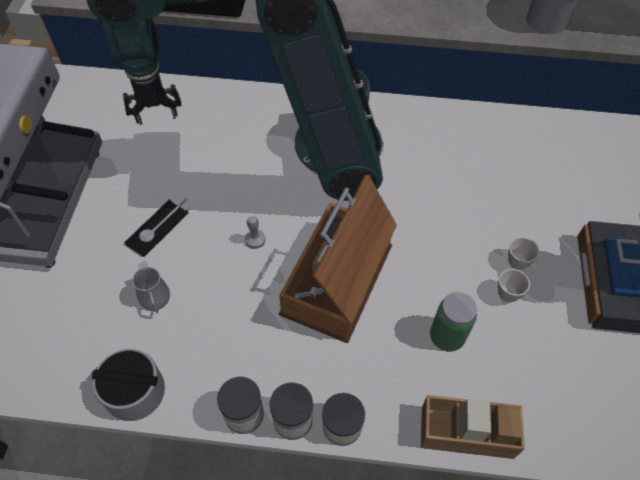

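View pics/top.png

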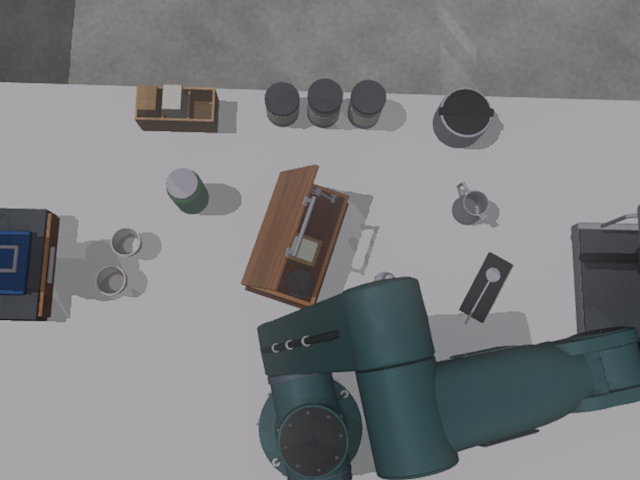

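The scene view shows the open lid, with the handle near (334,208) and the knee near (313,292). The top view has the knee near (317,193), the handle bar around (306,228), the tamper partly hidden at about (383,280), and the chest front facing −y. The measured points fit the given dimensions, so I'll fit the chest pose and work out the pre-press pose.

```bash
cat >> h.py <<'E'
def chest(P):  # P: dict name->world xy
    L={"hinge":(.095,0),"handle":(-.0158,0),"knee":(-.011,-.132)}
    k=list(P); A=np.array([L[i] for i in k]);B=np.array([P[i] for i in k])
    a=A-A.mean(0);b=B-B.mean(0)
    th=np.arctan2((a[:,0]*b[:,1]-a[:,1]*b[:,0]).sum(),(a*b).sum())
    M=np.array([[np.cos(th),-np.sin(th)],[np.sin(th),np.cos(th)]])
    t=B.mean(0)-M@A.mean(0); res=B-(A@M.T+t)
    return th,t,res
class Ch:
    def __init__(s,th,t):
        s.R=R.from_euler("z",th); s.t=np.array([t[0],t[1],0])
    def p(s,x,y,z): return s.R.apply([x,y,z])+s.t
    def tool(s,lean):  # tool z leaning from front, tool x = -chest y
        l=np.radians(lean); z=np.array([np.sin(l),0,-np.cos(l)]); x=np.array([0,-1.,0])
        return R.from_matrix(s.R.as_matrix()@np.c_[x,np.cross(z,x),z])
E
python3 - <<'E'
from h import *
th,t,res=chest({"hinge":(.531,.134),"handle":(.488,.0255),"knee":(.617,-.006)})
print(th,np.degrees(th),t,res.round(4))
C=Ch(th,t); K=C.p(-.011,-.132,.144); T=C.tool(43); d=T.as_matrix()[:,2]
print(K,T.as_matrix().round(2))
print(to(K-.10*d,T), tool()[1].as_matrix().round(2))
E
```

```text
1.2402164711803647 71.05916948124319 [0.4963367  0.04394627] [[ 0.0038  0.0002]
 [-0.0032 -0.0035]
 [-0.0006  0.0033]]
[ 0.61761896 -0.00930421  0.144     ] [[ 0.95 -0.24  0.22]
 [-0.32 -0.69  0.65]
 [ 0.   -0.68 -0.73]]
(array([ 0.5268, -0.2378, -0.0007]), array([41.2, 15.2, 38.5])) [[ 0.93  0.37 -0.  ]
 [ 0.37 -0.93  0.  ]
 [-0.   -0.   -1.  ]]
```

```bash
python3 -m pendant '[[0.038,-0.017,-0.005,0,0,0],[0.076,-0.034,-0.010,0,0,0],[0.114,-0.051,-0.015,0,0,0],[0.152,-0.068,-0.02,0,0,0],[0.19,-0.085,-0.025,0,0,0]]' 1 30
python3 -m pendant '[[0.038,-0.017,-0.005,0,0,0],[0.076,-0.034,-0.010,0,0,0],[0.114,-0.051,-0.015,0,0,0],[0.152,-0.068,-0.02,0,0,0],[0.19,-0.085,-0.025,0,0,0]]'
python3 - <<'E'
from h import *
C=Ch(1.2402,[.4963,.0439]); K=C.p(-.011,-.132,.144); T=C.tool(43); d=T.as_matrix()[:,2]
print(to(K-.10*d,T))
E
```

```text
time: 1.42
eef_pos: [0.3382, -0.3389, 0.2417]
eef_rot: [3.086, 0.586, 0.0]
ft_force: [0.1, -1.1, -0.7]
opening: 0.0256
finger_force: 0.0
time: 1.83
eef_pos: [0.4831, -0.1907, 0.2666]
eef_rot: [3.086, 0.587, 0.001]
ft_force: [-0.3, -1.3, -0.2]
opening: -0.0002
finger_force: 0.0
(array([ 0.1474, -0.0675,  0.0495]), array([41.2, 15.2, 38.5]))
```

```bash
python3 -m pendant '[[0.02,-0.01,0.0,4.5,1.7,4.3],[0.04,-0.02,0.0,9,3.4,8.5],[0.06,-0.03,0.005,13.5,5,12.5],[0.08,-0.04,0.01,18,6.7,17],[0.1,-0.045,0.015,22.5,8.3,21]]'
python3 - <<'E'
from h import *
C=Ch(1.2402,[.4963,.0439]); K=C.p(-.011,-.132,.144); T=C.tool(43); d=T.as_matrix()[:,2]
print(to(K-.10*d,T))
E
```

```text
time: 2.25
eef_pos: [0.5594, -0.1129, 0.2514]
eef_rot: [-2.726, -0.001, -0.096]
ft_force: [0.6, 0.7, -0.4]
opening: -0.0002
finger_force: 0.0
(array([ 0.0331, -0.0214,  0.0494]), array([18.4,  6.8, 17.3]))
```

```bash
python3 -m pendant '[[0.008,-0.005,0.01,4.6,1.7,4.3],[0.016,-0.01,0.02,9.2,3.4,8.6],[0.025,-0.015,0.03,13.8,5.1,13],[0.033,-0.021,0.04,18.4,6.8,17.3],[0.033,-0.021,0.045,18.4,6.8,17.3]]'
python3 - <<'E'
from h import *
C=Ch(1.2402,[.4963,.0439]); K=C.p(-.011,-.132,.144); T=C.tool(43); d=T.as_matrix()[:,2]
print(to(K-.10*d,T))
cal=arm.calibration("wrist"); im,dp=arm.snapshot("wrist"); cv2.imwrite("pics/w1.png",im[...,::-1])
for q in("knee","handle","hinge"):
  for r in arm.place_of("wrist",q)[:2]:
    u,v=r["at"]; dd=dp[min(int(v),479),min(int(u),639)]
    print(q,round(r["score"],2),np.round(r["at"]),world(cal,dd,u,v).round(4))
  for r in arm.cut_out("wrist",q)[:1]: print("mask",q,r["score"],r["at"],r["mask"].sum())
print("expected knee px",pix(cal,K))
E
```

```text
time: 2.67
eef_pos: [0.5937, -0.0772, 0.2185]
eef_rot: [-2.363, 0.397, -0.151]
ft_force: [-0.0, 0.1, -0.4]
opening: -0.0002
finger_force: 0.0
(array([ 0.0006, -0.0018,  0.0035]), array([-0. ,  0.1, -0.2]))
knee 0.98 [309. 235.] [ 0.6207 -0.009   0.1527]
mask knee 0.6 [310.7, 232.0] 1757
mask handle 0.58 [191.5, 284.8] 23931
hinge 0.61 [273. 319.] [ 4.698e-01  3.078e-01 -3.000e-04]
mask hinge 0.76 [300.2, 266.9] 56853
expected knee px [np.float64(317.9314559700471), np.float64(236.1114125697742)]
```

View pics/w1.png

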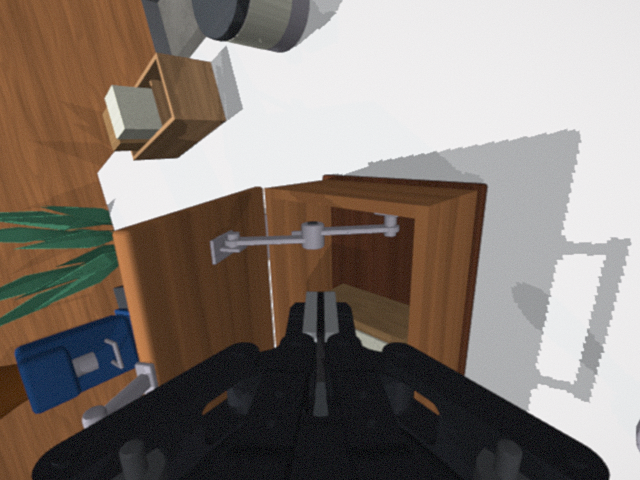

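The picture shows the stay, with the knee at about (313,235), and the shut fingers below it at about (320,300). The lid is to the left. I'll refine the knee position from depth.

Run:
```python
from h import *
cal=arm.calibration("wrist"); im,dp=arm.snapshot("wrist")
Ei=np.linalg.inv(np.array(cal["extrinsics"])); o=Ei[:3,3]
p=world(cal,np.median(dp[230:241,308:318]),313,235); r=(p-o)/np.linalg.norm(p-o); K=p+.0095*r
C=Ch(1.2402,[.4963,.0439]); print("cam",o,"ray",r,"knee",K,"in chest",C.R.inv().apply(K-C.t))
# links' pivots -> yaw check: ends of stay along chest
for uv in((232,241),(391,227)):
    q=world(cal,np.median(dp[uv[1]-3:uv[1]+4,uv[0]-3:uv[0]+4]),*uv); print(q,C.R.inv().apply(q-C.t))
K0=C.p(-.011,-.132,.144)
T=C.tool(43); d=T.as_matrix()[:,2]; print(to(K-.0285*d,T), to(K0-.0285*d,T))
```

```text
cam [ 0.63412172 -0.20355591  0.33792775] ray [-0.05214233  0.72001113 -0.69200084] knee [ 0.61955485 -0.00240828  0.14460528] in chest [-0.00379123 -0.13161247  0.14460528]
[0.63065166 0.03773434 0.19654267] [ 0.03777972 -0.12907779  0.19654267]
[ 0.61094487 -0.04995164  0.10024671] [-0.05155493 -0.13890164  0.10024671]
(array([-0.0002, -0.0059,  0.0815]), array([0.3, 0.1, 0.3])) (array([ 0.0002, -0.0002,  0.077 ]), array([0.3, 0.1, 0.3]))
```

```bash
python3 -m pendant '[[0,-0.003,0.02,0,0,0],[0,-0.006,0.04,0,0,0],[0,-0.006,0.055,0,0,0],[0,-0.006,0.07,0,0,0],[0,-0.006,0.074,0,0,0]]'
python3 -m pendant '[[0,0,0.003,0,0,0],[0,0,0.006,0,0,0],[0,0,0.009,0,0,0],[0,0,0.012,0,0,0],[0,0,0.014,0,0,0]]'
```

```text
time: 3.48
eef_pos: [0.6113, -0.0241, 0.1695]
eef_rot: [-2.37, 0.388, -0.153]
ft_force: [0.4, 0.5, 0.2]
opening: 0.0003
finger_force: 0.0
time: 3.9
eef_pos: [0.6148, -0.0166, 0.1601]
eef_rot: [-2.37, 0.39, -0.155]
ft_force: [0.1, 0.3, -0.6]
opening: 0.0002
finger_force: 0.0
```

Run:
```python
from h import *
im,dp=arm.snapshot("wrist"); cv2.imwrite("pics/w2.png",im[...,::-1])
```

```text
(no output)
```

View pics/w2.png

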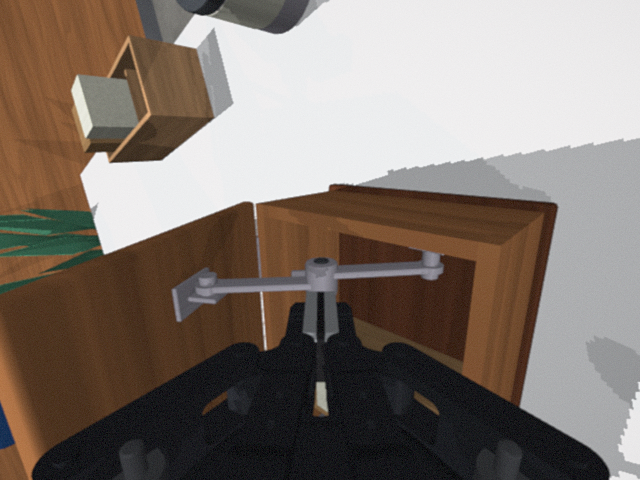

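The fingertip ends at about (320,293) and the knuckle is at about (321,275), so contact is close. I'll check the sideways alignment in the tool frame.

Run:
```python
from h import *
p0,R0=tool(); cal=arm.calibration("wrist"); im,dp=arm.snapshot("wrist")
f=lambda p:R0.inv().apply(p-p0).round(4)
for u,v in((321,275),(321,282),(321,262),(314,300),(327,300),(430,268),(206,284),(270,284),(380,271)):
    d=np.median(dp[v-1:v+2,u-1:u+2]); print((u,v),f(world(cal,d,u,v)))
print("tip+-11 px",[np.round(pix(cal,p0+R0.apply([x,0,.019]))) for x in(-.011,0,.011)])
print(arm.sense()["ft_force"])
```

```text
(321, 275) [0.0055 0.0004 0.0121]
(321, 282) [0.0017 0.0004 0.0112]
(321, 262) [0.0112 0.0004 0.0174]
(314, 300) [ 0.0109 -0.0027 -0.0278]
(327, 300) [ 0.0107  0.0029 -0.0275]
(430, 268) [0.0061 0.0637 0.0209]
(206, 284) [-0.0003 -0.0643  0.013 ]
(270, 284) [-0.0008 -0.0285  0.0141]
(380, 271) [0.0055 0.0342 0.0179]
tip+-11 px [array([320., 296.]), array([320., 279.]), array([320., 261.])]
[-0.17909789 -0.97763919  0.13838533]
```

```bash
python3 -m pendant '[[0,0,0.002,0,0,0],[0,0,0.004,0,0,0],[0,0,0.006,0,0,0],[0,0,0.008,0,0,0],[0,0,0.01,0,0,0]]'
python3 - <<'E'
from h import *
p0,R0=tool(); cal=arm.calibration("wrist"); im,dp=arm.snapshot("wrist")
cv2.imwrite("pics/w3.png",im[150:400,150:500,::-1])
f=lambda p:R0.inv().apply(p-p0).round(4)
for v in range(250,345,6):
    u=321 if v<294 else 314
    d=np.median(dp[v-1:v+2,u-1:u+2]); print((u,v),f(world(cal,d,u,v)))
E
```

```text
time: 4.42
eef_pos: [0.6169, -0.0099, 0.1526]
eef_rot: [-2.369, 0.39, -0.155]
ft_force: [0.2, 0.4, -0.4]
opening: 0.0001
finger_force: 0.0
(321, 250) [-0.0281  0.0009  0.1525]
(321, 256) [-0.0341  0.0009  0.1517]
(321, 262) [-0.0399  0.0009  0.1502]
(321, 268) [0.0115 0.0005 0.0076]
(321, 274) [0.0102 0.0004 0.0025]
(321, 280) [0.0069 0.0004 0.0022]
(321, 286) [0.0038 0.0004 0.0015]
(321, 292) [ 0.0109  0.0004 -0.02  ]
(314, 298) [ 0.0108 -0.0027 -0.0257]
(314, 304) [ 0.011  -0.0026 -0.0318]
(314, 310) [ 0.0109 -0.0025 -0.0366]
(314, 316) [ 0.011  -0.0024 -0.0415]
(314, 322) [ 0.0106 -0.0024 -0.0454]
(314, 328) [ 0.0106 -0.0023 -0.0496]
(314, 334) [ 0.01   -0.0023 -0.0526]
(314, 340) [ 0.0116 -0.0021 -0.0588]
```

View pics/w3.png

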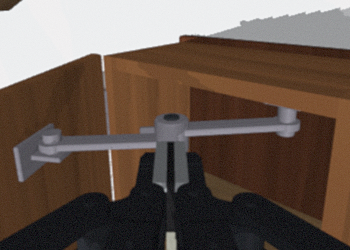

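```bash
python3 -m pendant '[[0,0,0.003,0,0,0],[0,0,0.006,0,0,0],[0,0,0.009,0,0,0],[0,0,0.012,0,0,0],[0,0,0.014,0,0,0]]'; python3 -m pendant '[[0,0,0.002,0,0,0],[0,0,0.004,0,0,0],[0,0,0.006,0,0,0],[0,0,0.008,0,0,0],[0,0,0.01,0,0,0]]'
```

```text
time: 4.88
eef_pos: [0.6199, -0.0007, 0.1421]
eef_rot: [-2.369, 0.39, -0.154]
ft_force: [0.8, 0.0, -0.6]
opening: -0.0002
finger_force: 0.0
time: 5.3
eef_pos: [0.6224, 0.0055, 0.1355]
eef_rot: [-2.369, 0.39, -0.156]
ft_force: [-1.0, -0.7, 5.0]
opening: 0.0001
finger_force: 2.4
```

```bash
python3 -m pendant '[[0,0,0.002,0,0,0],[0,0,0.004,0,0,0],[0,0,0.006,0,0,0],[0,0,0.008,0,0,0],[0,0,0.01,0,0,0]]'; python3 -m pendant '[[0,0,0.002,0,0,0],[0,0,0.004,0,0,0],[0,0,0.006,0,0,0],[0,0,0.008,0,0,0],[0,0,0.01,0,0,0]]'
python3 - <<'E'
from h import *
p0,R0=tool(); cal=arm.calibration("wrist"); im,dp=arm.snapshot("wrist")
cv2.imwrite("pics/w4.png",im[...,::-1])
E
```

```text
time: 5.72
eef_pos: [0.6245, 0.0119, 0.128]
eef_rot: [-2.369, 0.39, -0.155]
ft_force: [-0.0, -1.0, 3.6]
opening: 0.0002
finger_force: 2.1
time: 6.13
eef_pos: [0.6261, 0.0165, 0.1191]
eef_rot: [-2.374, 0.392, -0.154]
ft_force: [-6.9, -20.8, -2.3]
opening: -0.0001
finger_force: 10.8
```

View pics/w4.png

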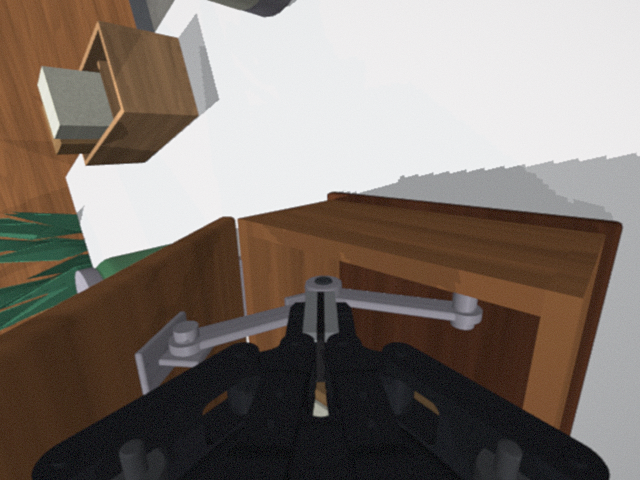

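The knee has clearly bent: the knuckle is at (322,288), the upper pivot at (185,335) and the lower pivot at (466,310). The sideways force has also risen, so I'll measure the fold angle before pushing further.

Run:
```python
from h import *
p0,R0=tool(); cal=arm.calibration("wrist"); im,dp=arm.snapshot("wrist")
C=Ch(1.2402,[.4963,.0439])
f=lambda p:R0.inv().apply(p-p0).round(4)
P=[]
for u,v in((185,330),(322,285),(466,306),(230,322),(265,314),(380,299),(420,305),(321,300),(321,310),(250,360)):
    d=np.median(dp[v-1:v+2,u-1:u+2]); w=world(cal,d,u,v); print((u,v),"tool",f(w),"chest",C.R.inv().apply(w-C.t).round(3))
s=arm.sense();print(s["ft_force"],s["torque"],s["finger_force"])
```

```text
(185, 330) tool [ 0.0036 -0.0551 -0.0399] chest [ 0.03  -0.135  0.185]
(322, 285) tool [ 0.0098  0.0009 -0.0102] chest [ 0.009 -0.141  0.126]
(466, 306) tool [ 0.0096  0.0624 -0.0309] chest [-0.051 -0.141  0.099]
(230, 322) tool [-0.0012 -0.0408 -0.0259] chest [ 0.029 -0.13   0.165]
(265, 314) tool [-0.0011 -0.026  -0.0189] chest [ 0.023 -0.13   0.15 ]
(380, 299) tool [ 0.0055  0.0283 -0.0166] chest [-0.016 -0.137  0.112]
(420, 305) tool [ 0.0061  0.0452 -0.0235] chest [-0.033 -0.138  0.106]
(321, 300) tool [ 0.0107  0.0004 -0.0275] chest [-0.003 -0.142  0.139]
(321, 310) tool [ 0.0109  0.0004 -0.0366] chest [-0.009 -0.142  0.145]
(250, 360) tool [ 0.0118 -0.0221 -0.0698] chest [-0.015 -0.143  0.185]
[ -5.70819409 -17.35462521  -4.74031988] [-3.7146328   1.24616724 -0.05023122] 7.81373788282508
```

Fold is about 47° (0.82 rad), within range. I'll back off now.

```bash
python3 -m pendant '[[0,0,-0.015,0,0,0],[0,0.003,-0.04,0,0,0],[0,0.006,-0.07,0,0,0],[0,0.006,-0.1,0,0,0],[0,0.006,-0.13,0,0,0]]'
python3 - <<'E'
from h import *
im,d=arm.snapshot("top"); cal=arm.calibration("top"); cv2.imwrite("pics/top2.png",im[...,::-1])
for q,z in(("handle",.30),("hinge",.11),("tamper",0)):
    for r in arm.place_of("top",q)[:1]:
        u,v=r["at"]; print(q,r["score"],np.round(r["at"]),world(cal,0,u,v,z).round(3),world(cal,d[int(v),int(u)],u,v).round(3))
# bar: pixels near handle with z>.28
V,U=np.mgrid[120:330:1,220:380:1]
D=d[V,U]; E=np.linalg.inv(np.array(cal["extrinsics"]))
r=np.stack([(U-cal["cx"])/cal["fx"],-(V-cal["cy"])/cal["fy"],-np.ones(U.shape)],-1)*D[...,None]
W=r@E[:3,:3].T+E[:3,3]; np.save("W.npy",W)
m=arm.cut_out("top","handle")
for k in m[:2]: 
    mm=k["mask"][120:330,220:380]; q=W[mm]; print(k["score"],mm.sum(),q.min(0).round(3),q.max(0).round(3))
print(arm.sense()["ft_force"])
E
```

```text
time: 6.65
eef_pos: [0.5959, -0.07, 0.2124]
eef_rot: [-2.369, 0.39, -0.153]
ft_force: [0.1, -1.1, 0.8]
opening: 0.0001
finger_force: 0.0
handle 0.69 [315. 227.] [0.494 0.002 0.3  ] [0.493 0.002 0.305]
hinge 0.86 [267. 225.] [0.537 0.127 0.11 ] [0.532 0.126 0.132]
tamper 0.26 [192. 198.] [0.633 0.351 0.   ] [0.598 0.325 0.143]
0.65 3133 [ 0.215 -0.02  -0.003] [0.683 0.184 1.688]
[-0.88054215  0.26800196 -0.17922879]
```

View pics/top2.png

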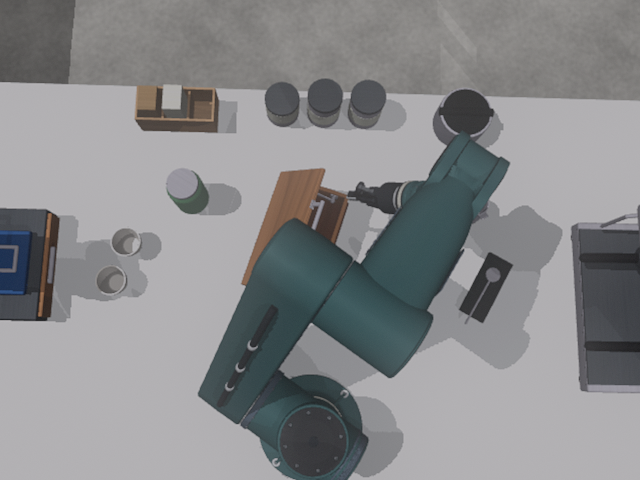

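The top view shows the tool withdrawn, its tip at (355,195), with the elbow above the chest. Part of the handle is visible at (322,205)–(310,232). Next I'll work out the handle pre-grasp, going back and up first.

```bash
cat >> h.py <<'E'
C=Ch(1.265,[.4974,.0429])
def hd(a):  # handle position at opening a deg
    a=np.radians(a); return C.p(.095-.232*np.cos(a)+.006*np.sin(a),0,.110+.232*np.sin(a)+.006*np.cos(a))
E
python3 -m pendant '[[0,0.005,-0.02,0,0,0],[0,0.01,-0.04,0,0,0],[-0.01,0.012,-0.06,0,0,0],[-0.03,0.012,-0.08,0,0,0],[-0.05,0.012,-0.09,0,0,0]]' 0 30
python3 - <<'E'
from h import *
H=hd(54); T=C.tool(30); d=T.as_matrix()[:,2]; print(H); print(to(H-.07*d,T))
E
```

```text
time: 7.32
eef_pos: [0.5262, -0.1197, 0.2695]
eef_rot: [-2.369, 0.389, -0.153]
ft_force: [0.1, 0.4, 0.1]
opening: 0.0425
finger_force: 0.0
[0.48640794 0.00808181 0.30121865]
(array([-0.0778, -0.1165, -0.0181]), array([-12.8,  -0.7,  -0.9]))
```

```bash
python3 -m pendant '[[-0.025,-0.02,-0.03,-4,0,0],[-0.05,-0.04,-0.03,-8,0,0],[-0.078,-0.065,-0.025,-12,0,0],[-0.078,-0.09,-0.02,-12.8,0,0],[-0.078,-0.116,-0.018,-12.8,-0.7,-0.9]]'
python3 - <<'E'
from h import *
H=hd(54); T=C.tool(30); d=T.as_matrix()[:,2]; print(to(H-.07*d,T))
p0,R0=tool(); cal=arm.calibration("wrist"); im,dp=arm.snapshot("wrist"); np.save("dp.npy",dp)
cv2.imwrite("pics/w5.png",im[...,::-1]); print("exp px",pix(cal,H))
for q in("handle",):
  for r in arm.place_of("wrist",q)[:2]:
    u,v=r["at"]; dd=dp[min(int(v),479),min(int(u),639)]
    w=world(cal,dd,u,v); print(q,r["score"],np.round(r["at"]),w.round(4),"tool",R0.inv().apply(w-p0))
E
```

```text
time: 7.73
eef_pos: [0.4749, -0.0226, 0.3625]
eef_rot: [-2.594, 0.399, -0.11]
ft_force: [0.1, -0.1, 0.6]
opening: 0.0426
finger_force: 0.0
(array([ 0.0017,  0.0023, -0.0005]), array([ 0.1, -0.1,  0.1]))
exp px [np.float64(322.9404039000018), np.float64(248.55149127548202)]
handle 0.72 [322. 251.] [0.4853 0.0067 0.3051] tool [0.00088459 0.00162383 0.0652802 ]
```

View pics/w5.png

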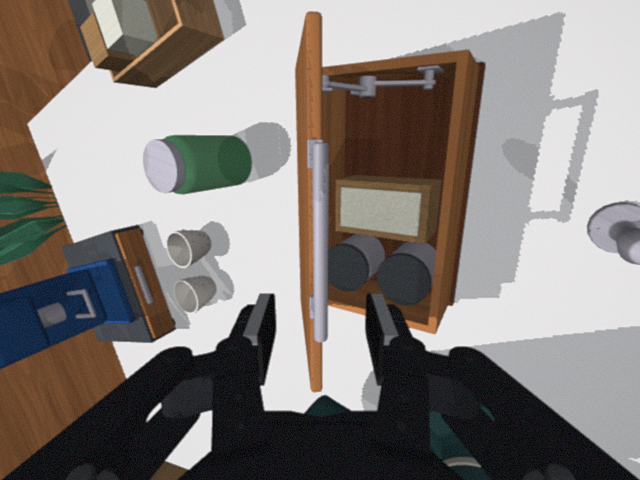

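The bar runs from (318,143) to (323,340), centred between the pads at about (262,320) and (376,320), with x and y well aligned. I'll locate the pad tips in tool z to get the plunge depth.

Run:
```python
from h import *
p0,R0=tool(); cal=arm.calibration("wrist"); dp=np.load("dp.npy")
f=lambda p:R0.inv().apply(p-p0).round(4)
for u,v in((375,298),(375,305),(375,315),(375,330),(378,345),(264,300),(264,320),(318,160),(321,240),(322,320)):
    print((u,v),f(world(cal,np.median(dp[v-1:v+2,u-1:u+2]),u,v)))
```

```text
(375, 298) [ 0.011   0.0242 -0.0262]
(375, 305) [ 0.0108  0.0233 -0.0323]
(375, 315) [ 0.0106  0.022  -0.0401]
(375, 330) [ 0.0064  0.0215 -0.0445]
(378, 345) [ 0.0051  0.0215 -0.0524]
(264, 300) [ 0.0108 -0.0244 -0.0276]
(264, 320) [ 0.0109 -0.0217 -0.0445]
(318, 160) [ 0.064  -0.0013  0.0659]
(321, 240) [0.0091 0.0007 0.0659]
(322, 320) [-0.0547  0.0014  0.0655]
```

```bash
python3 -m pendant '[[0,0.001,0.025,0,0,0],[0,0.001,0.05,0,0,0],[0,0.001,0.07,0,0,0],[0,0.001,0.08,0,0,0],[0,0.001,0.085,0,0,0]]'
python3 -m pendant '[[0,0,0.005,0,0,0],[0,0,0.01,0,0,0],[0,0,0.015,0,0,0],[0,0,0.02,0,0,0],[0,0,0.022,0,0,0]]'
python3 - <<'E'
from h import *
p0,R0=tool(); im,dp=arm.snapshot("wrist"); cv2.imwrite("pics/w6.png",im[...,::-1])
E
```

```text
time: 8.25
eef_pos: [0.4879, 0.0154, 0.2848]
eef_rot: [-2.592, 0.4, -0.103]
ft_force: [-0.7, 0.3, 0.2]
opening: 0.0424
finger_force: 0.0
time: 8.67
eef_pos: [0.4921, 0.0248, 0.2678]
eef_rot: [-2.592, 0.401, -0.108]
ft_force: [1.7, -0.2, 0.7]
opening: 0.0427
finger_force: 0.0
```

View pics/w6.png

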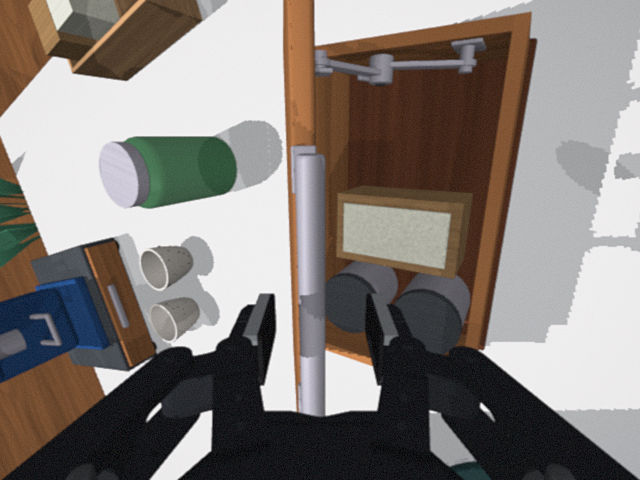

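The bar is between the pads at column ~312, slightly left of the centre at 320. I'll check the depths and then close.

Run:
```python
from h import *
p0,R0=tool(); cal=arm.calibration("wrist"); im,dp=arm.snapshot("wrist")
f=lambda p:R0.inv().apply(p-p0).round(4)
for u,v in((311,200),(312,320),(312,380),(375,300)):
    print((u,v),f(world(cal,np.median(dp[v-1:v+2,u-1:u+2]),u,v)))
```

```text
(311, 200) [ 0.0573 -0.0032 -0.0413]
(312, 320) [ 0.0091 -0.0032 -0.0415]
(312, 380) [-0.0197 -0.0034 -0.0415]
(375, 300) [ 0.011   0.0239 -0.028 ]
```

```bash
python3 -m pendant '[[0,-0.003,0,0,0,0],[0,-0.003,0,0,0,0],[0,-0.003,0,0,0,0],[0,-0.003,0,0,0,0],[0,-0.003,0,0,0,0]]' 1 40
python3 -m pendant '[[0,0,0,0,0,0],[0,0,0,0,0,0],[0,0,0,0,0,0],[0,0,0,0,0,0],[0,0,0,0,0,0]]'
cat >> h.py <<'E'
GZ=-.036
def angle():  # lid opening from grip point
    p0,R0=tool(); g=p0+R0.apply([0,0,GZ]); l=C.R.inv().apply(g-C.t)
    v=l-[.095,0,.110]; return np.degrees(np.arctan2(v[2],-v[0]))-np.degrees(np.arctan2(.006,.232)),np.hypot(v[0],v[2]),l
def go(a,lean):
    T=C.tool(lean); return to(hd(a)-GZ*T.as_matrix()[:,2],T)
E
python3 - <<'E'
from h import *
print(angle()); print(arm.sense()["ft_force"])
E
```

```text
time: 9.18
eef_pos: [0.493, 0.027, 0.2701]
eef_rot: [-2.592, 0.4, -0.109]
ft_force: [-0.7, -1.3, 5.5]
opening: 0.0099
finger_force: 39.0
time: 9.6
eef_pos: [0.493, 0.027, 0.2701]
eef_rot: [-2.592, 0.4, -0.109]
ft_force: [-2.2, -0.4, 5.8]
opening: 0.0094
finger_force: 39.1
(np.float64(54.432527710159306), np.float64(0.23099746151678321), array([-0.03445949, -0.00055233,  0.30131144]))
[-2.18074529 -0.35799542  5.84046543]
```

The bar is gripped, and its radius of 231 mm matches the geometry. I'll lower it along the arc at constant tool orientation.

```bash
cat > plan.py <<'E'
from h import *
import sys
a,r,l=angle(); p0,R0=tool(); print("angle",a.round(1),"r",r.round(4),arm.sense()["ft_force"].round(1))
step=float(sys.argv[1])
for j in range(int(sys.argv[2])):
    b=a-j*5*step
    print([list((R0.inv().apply(hd(b-step*(k+1))-hd(b))*1000).round(1)) for k in range(5)])
E
python3 plan.py 1.2 3
```

```text
angle 54.4 r 0.231 [-2.2 -0.4  5.8]
[[np.float64(0.0), np.float64(4.8), np.float64(0.4)], [np.float64(0.0), np.float64(9.7), np.float64(0.9)], [np.float64(0.0), np.float64(14.5), np.float64(1.5)], [np.float64(-0.0), np.float64(19.3), np.float64(2.2)], [np.float64(-0.0), np.float64(24.1), np.float64(3.0)]]
[[np.float64(-0.0), np.float64(4.8), np.float64(0.9)], [np.float64(-0.0), np.float64(9.5), np.float64(1.9)], [np.float64(-0.0), np.float64(14.3), np.float64(3.0)], [np.float64(-0.0), np.float64(19.0), np.float64(4.2)], [np.float64(-0.0), np.float64(23.7), np.float64(5.5)]]
[[np.float64(-0.0), np.float64(4.7), np.float64(1.4)], [np.float64(-0.0), np.float64(9.3), np.float64(2.9)], [np.float64(-0.0), np.float64(13.9), np.float64(4.5)], [np.float64(-0.0), np.float64(18.4), np.float64(6.2)], [np.float64(-0.0), np.float64(22.9), np.float64(8.0)]]
```

```bash
python3 -m pendant '[[0,0.0048,0.0004,0,0,0],[0,0.0097,0.0009,0,0,0],[0,0.0145,0.0015,0,0,0],[0,0.0193,0.0022,0,0,0],[0,0.0241,0.003,0,0,0]]'
python3 -m pendant '[[0,0.0048,0.0009,0,0,0],[0,0.0095,0.0019,0,0,0],[0,0.0143,0.003,0,0,0],[0,0.019,0.0042,0,0,0],[0,0.0237,0.0055,0,0,0]]'
python3 plan.py 1.2 3 | sed 's/np.float64//g'
```

```text
time: 10.02
eef_pos: [0.4871, 0.008, 0.2549]
eef_rot: [-2.593, 0.401, -0.109]
ft_force: [2.0, -0.5, 3.8]
opening: 0.0096
finger_force: 39.3
time: 10.43
eef_pos: [0.4817, -0.0087, 0.2381]
eef_rot: [-2.592, 0.401, -0.108]
ft_force: [6.3, 3.4, -0.9]
opening: 0.0091
finger_force: 39.8
angle 42.2 r 0.2307 [ 6.3  3.4 -0.9]
[[(0.0), (4.6), (1.4)], [(0.0), (9.3), (2.9)], [(0.0), (13.9), (4.6)], [(0.0), (18.4), (6.3)], [(0.0), (22.9), (8.1)]]
[[(-0.0), (4.5), (1.9)], [(-0.0), (8.9), (3.9)], [(-0.0), (13.3), (6.0)], [(-0.0), (17.6), (8.1)], [(-0.0), (21.9), (10.4)]]
[[(-0.0), (4.3), (2.4)], [(-0.0), (8.5), (4.8)], [(-0.0), (12.6), (7.3)], [(-0.0), (16.7), (9.9)], [(-0.0), (20.7), (12.7)]]
```

```bash
python3 -m pendant '[[0.0005,0.0046,0.0014,0,0,0],[0.001,0.0093,0.0029,0,0,0],[0.0015,0.0139,0.0046,0,0,0],[0.002,0.0184,0.0063,0,0,0],[0.0025,0.0229,0.0081,0,0,0]]'
python3 -m pendant '[[0,0.0045,0.0019,0,0,0],[0.0005,0.0089,0.0039,0,0,0],[0.0005,0.0133,0.006,0,0,0],[0.001,0.0176,0.0081,0,0,0],[0.001,0.0219,0.0104,0,0,0]]'
python3 plan.py 1.2 3 | sed 's/np.float64//g'
```

```text
time: 10.85
eef_pos: [0.4773, -0.0238, 0.2191]
eef_rot: [-2.592, 0.402, -0.102]
ft_force: [-14.1, 2.0, 3.6]
opening: 0.0097
finger_force: 40.7
time: 11.27
eef_pos: [0.4735, -0.0368, 0.1989]
eef_rot: [-2.592, 0.402, -0.101]
ft_force: [-13.2, 3.8, 1.5]
opening: 0.0099
finger_force: 40.5
angle 30.0 r 0.23 [-13.2   3.8   1.5]
[[(0.0), (4.2), (2.4)], [(0.0), (8.4), (4.8)], [(0.1), (12.6), (7.4)], [(0.1), (16.7), (10.0)], [(0.1), (20.7), (12.7)]]
[[(0.0), (4.0), (2.8)], [(0.0), (7.9), (5.7)], [(0.1), (11.7), (8.6)], [(0.1), (15.5), (11.7)], [(0.1), (19.3), (14.8)]]
[[(0.0), (3.7), (3.2)], [(0.0), (7.2), (6.5)], [(0.1), (10.8), (9.8)], [(0.1), (14.2), (13.3)], [(0.1), (17.6), (16.7)]]
```

```bash
python3 -m pendant '[[-0.0005,0.0042,0.0024,0,0,0],[-0.001,0.0084,0.0048,0,0,0],[-0.0015,0.0126,0.0074,0,0,0],[-0.002,0.0167,0.01,0,0,0],[-0.002,0.0207,0.0127,0,0,0]]'
python3 -m pendant '[[0,0.004,0.0028,0,0,0],[0,0.0079,0.0057,0,0,0],[0,0.0117,0.0086,0,0,0],[0,0.0155,0.0117,0,0,0],[0,0.0193,0.0148,0,0,0]]'
python3 plan.py 0.8 4 | sed 's/np.float64//g'
```

```text
time: 11.68
eef_pos: [0.4702, -0.0478, 0.1782]
eef_rot: [-2.592, 0.401, -0.107]
ft_force: [-1.4, 5.6, -0.8]
opening: 0.0097
finger_force: 39.5
time: 12.1
eef_pos: [0.4675, -0.0569, 0.1558]
eef_rot: [-2.592, 0.401, -0.107]
ft_force: [-2.5, 4.4, -1.0]
opening: 0.0096
finger_force: 39.1
angle 18.0 r 0.2304 [-2.5  4.4 -1. ]
[[(0.0), (2.4), (2.1)], [(0.0), (4.9), (4.3)], [(0.0), (7.3), (6.5)], [(0.0), (9.6), (8.7)], [(0.0), (11.9), (10.9)]]
[[(0.0), (2.3), (2.3)], [(0.0), (4.6), (4.6)], [(0.0), (6.8), (7.0)], [(0.0), (9.0), (9.3)], [(0.0), (11.1), (11.8)]]
[[(0.0), (2.1), (2.4)], [(0.0), (4.2), (4.9)], [(0.0), (6.3), (7.4)], [(0.0), (8.3), (9.9)], [(0.0), (10.3), (12.5)]]
[[(0.0), (2.0), (2.6)], [(0.0), (3.9), (5.2)], [(0.0), (5.8), (7.8)], [(0.0), (7.6), (10.5)], [(0.0), (9.4), (13.2)]]
```

```bash
python3 -m pendant '[[0,0.0024,0.0021,0,0,0],[0,0.0049,0.0043,0,0,0],[0,0.0073,0.0065,0,0,0],[0,0.0096,0.0087,0,0,0],[0,0.0119,0.0109,0,0,0]]'
python3 -m pendant '[[0,0.0023,0.0023,0,0,0],[0,0.0046,0.0046,0,0,0],[0,0.0068,0.007,0,0,0],[0,0.009,0.0093,0,0,0],[0,0.0111,0.0118,0,0,0]]'
python3 -m pendant '[[0,0.0021,0.0024,0,0,0],[0,0.0042,0.0049,0,0,0],[0,0.0063,0.0074,0,0,0],[0,0.0083,0.0099,0,0,0],[0,0.0103,0.0125,0,0,0]]'
python3 plan.py 0.5 3 | sed 's/np.float64//g'
```

```text
time: 12.52
eef_pos: [0.466, -0.0617, 0.1406]
eef_rot: [-2.593, 0.401, -0.107]
ft_force: [-5.6, 2.3, -1.0]
opening: 0.0096
finger_force: 38.9
time: 12.93
eef_pos: [0.4649, -0.0652, 0.1248]
eef_rot: [-2.593, 0.401, -0.107]
ft_force: [-5.6, 1.6, -0.6]
opening: 0.0098
finger_force: 39.0
time: 13.35
eef_pos: [0.4641, -0.0677, 0.1088]
eef_rot: [-2.593, 0.401, -0.107]
ft_force: [-5.8, -1.4, 1.5]
opening: 0.0097
finger_force: 39.5
angle 6.0 r 0.2305 [-5.8 -1.4  1.5]
[[(0.0), (1.2), (1.6)], [(0.0), (2.4), (3.2)], [(0.0), (3.6), (4.9)], [(0.0), (4.8), (6.5)], [(0.0), (6.0), (8.2)]]
[[(0.0), (1.2), (1.7)], [(0.0), (2.3), (3.3)], [(0.0), (3.4), (5.0)], [(0.0), (4.5), (6.7)], [(0.0), (5.6), (8.4)]]
[[(0.0), (1.1), (1.7)], [(0.0), (2.1), (3.4)], [(0.0), (3.2), (5.2)], [(0.0), (4.2), (6.9)], [(0.0), (5.2), (8.7)]]
```

```bash
python3 -m pendant '[[0,0.0012,0.0016,0,0,0],[0,0.0024,0.0032,0,0,0],[0,0.0036,0.0049,0,0,0],[0,0.0048,0.0065,0,0,0],[0,0.006,0.0082,0,0,0]]'
python3 -m pendant '[[0,0.0012,0.0017,0,0,0],[0,0.0023,0.0033,0,0,0],[0,0.0034,0.005,0,0,0],[0,0.0045,0.0067,0,0,0],[0,0.005,0.0075,0,0,0]]'
python3 plan.py 0.3 2 | sed 's/np.float64//g'
```

```text
time: 13.77
eef_pos: [0.4638, -0.0688, 0.0988]
eef_rot: [-2.593, 0.401, -0.107]
ft_force: [-4.7, 2.8, 0.0]
opening: 0.0095
finger_force: 38.9
time: 14.18
eef_pos: [0.4636, -0.0694, 0.0897]
eef_rot: [-2.593, 0.401, -0.107]
ft_force: [-5.3, 1.8, -0.3]
opening: 0.0096
finger_force: 39.0
angle 1.2 r 0.2305 [-5.3  1.8 -0.3]
[[(0.0), (0.7), (1.0)], [(0.0), (1.3), (2.1)], [(0.0), (1.9), (3.1)], [(0.0), (2.6), (4.1)], [(0.0), (3.2), (5.2)]]
[[(0.0), (0.6), (1.0)], [(0.0), (1.2), (2.1)], [(0.0), (1.9), (3.1)], [(0.0), (2.5), (4.2)], [(0.0), (3.1), (5.2)]]
```

Slow final approach until the rim pushes back.

```bash
python3 -m pendant '[[0,0.0006,0.001,0,0,0],[0,0.0012,0.002,0,0,0],[0,0.0018,0.003,0,0,0],[0,0.0024,0.004,0,0,0],[0,0.0026,0.0044,0,0,0]]'
python3 -m pendant '[[0,0.0002,0.0004,0,0,0],[0,0.0004,0.0008,0,0,0],[0,0.0006,0.0012,0,0,0],[0,0.0008,0.0014,0,0,0],[0,0.0008,0.0014,0,0,0]]'
python3 plan.py 0.3 1 | head -1
```

```text
time: 14.6
eef_pos: [0.464, -0.0693, 0.0873]
eef_rot: [-2.591, 0.401, -0.111]
ft_force: [-26.5, -5.8, 59.7]
opening: 0.0094
finger_force: 45.1
time: 15.02
eef_pos: [0.4649, -0.0692, 0.0865]
eef_rot: [-2.59, 0.401, -0.114]
ft_force: [-20.0, -2.1, 60.0]
opening: 0.0093
finger_force: 46.0
angle 0.4 r 0.2298 [-20.   -2.1  60. ]
```

The lid is on the rim, with 60 N pushing up. I'll relax the load, then release.

```bash
python3 -m pendant '[[0,-0.0007,-0.001,0,0,0],[0,-0.0012,-0.002,0,0,0],[0,-0.0016,-0.0028,0,0,0],[0,-0.0016,-0.0028,0,0,0],[0,-0.0016,-0.0028,0,0,0]]'
python3 plan.py 0.3 1 | head -1
```

```text
time: 15.43
eef_pos: [0.4646, -0.0692, 0.087]
eef_rot: [-2.592, 0.4, -0.11]
ft_force: [0.8, 6.4, 4.1]
opening: 0.0097
finger_force: 40.2
angle 0.6 r 0.2299 [0.8 6.4 4.1]
```

```bash
python3 -m pendant '[[0,0,0,0,0,0],[0,0,0,0,0,0],[0,0,0,0,0,0],[0,0,0,0,0,0],[0,0,0,0,0,0]]' 0.4
python3 -m pendant '[[0,0,-0.005,0,0,0],[0,0,-0.015,0,0,0],[0,0,-0.03,0,0,0],[0,0,-0.05,0,0,0],[0,0,-0.07,0,0,0]]'
python3 -m pendant '[[0,0,-0.025,0,0,0],[0,0,-0.05,0,0,0],[0,0,-0.06,0,0,0],[0,0,-0.06,0,0,0],[0,0,-0.06,0,0,0]]'
python3 - <<'E'
from h import *
im,dp=arm.snapshot("scene"); cv2.imwrite("pics/s2.png",im[...,::-1])
cal=arm.calibration("wrist"); im,dp=arm.snapshot("wrist"); p=arm.place_of("wrist","handle")
for r in p[:1]: u,v=r["at"]; print(r["score"],r["at"],world(cal,dp[int(v),int(u)],u,v)); print(hd(0))
E
```

```text
time: 15.85
eef_pos: [0.4642, -0.0697, 0.0866]
eef_rot: [-2.593, 0.401, -0.109]
ft_force: [-0.0, 0.7, -0.1]
opening: 0.0254
finger_force: 0.0
time: 16.27
eef_pos: [0.4531, -0.103, 0.1483]
eef_rot: [-2.592, 0.4, -0.108]
ft_force: [0.3, 0.1, 0.5]
opening: 0.0258
finger_force: 0.0
time: 16.68
eef_pos: [0.4444, -0.1316, 0.1993]
eef_rot: [-2.593, 0.401, -0.109]
ft_force: [0.7, 0.6, -0.6]
opening: 0.0259
finger_force: 0.0
0.77 [319.2, 242.5] [ 0.45760155 -0.08747396  0.12108478]
[ 0.45615579 -0.08774423  0.116     ]
```

View pics/s2.png

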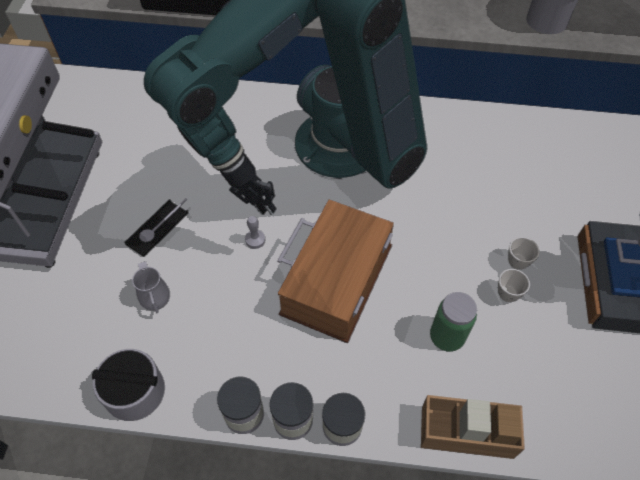

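The lid lies flat on the chest around (338,268). The bar is 121 mm high at its top, which is the 116 mm shut height plus half the bar. The tamper at (255,235) and the other items are where they were, and the gripper is clear, so I'm handing in.

```bash
python3 -c "
from cell import arm
print(arm.sign_off())"
```

```text
the job is handed in; nothing more can be done
None
```

The stay was broken at the knee with the lid still up, the lid was carried down until it lay fully shut, the gripper let go and is clear, and the job was handed in at about 17 s; the other items look unmoved in the last picture. Two forces went higher than I meant: about 20 N, probably the gripper touching the lid while breaking the stay, and 60 N at the wrist as the lid met the rim.

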